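# Draw a hold-down bar from the slotted sorter and lay it on the leaf's margin

## Robot

A 6-joint arm with a two-finger parallel gripper is mounted at the origin on the work surface. World frame = base frame: x ahead of the robot, y to its left, z up, the work surface at z = 0. Lengths are in m, angles in rad, forces in N, time in s.
With the tool pointing down it reaches from about 0.275 to 0.825 m from the base axis. Payload 4.9 kg.
Tool frame: the origin (TCP) lies midway between the tips of the shut fingers; the grasp point (between the pads) lies 19 mm behind it (grip_point_offset is the distance from the TCP to the grasp point, in m); z points along the fingers, x is the direction in which the jaws open and shut, and the axes are right-handed (so a half turn about z gives the same grasp; the last joint's range is limited). The gripper opens to 85 mm and grips with 20 to 120 N. Pads are 22 mm wide; open, the fingers measure 114 mm over their backs; the gripper's body (76 mm by 85 mm) begins 54 mm behind the grasp point. The pads swing forward as they close: fully open they stand 13 mm farther back than shut.
Start: joints at [1.119, 0.326, -0.193, 1.052, 0, 1.437], TCP at [0.172, 0.522, 0.231] pointing down, gripper open.
Joint ranges: [-2.65, 2.65], [-0.97, 1.79], [-1.3, 1.35], [-1.93, 2.1], [-1.47, 1.37], [-3.14, 3.14]. Speed limits (rad/s): [2.57, 2.57, 3.14, 3.14, 3.14, 3.14].

## Interface

Orientations are given as a rotation vector (axis times angle).
In Python, from cell import * gives the robot as it stands. Calls block until the motion is done:
- movep(position, orientation): joint-space move of the TCP to a pose.
- move_l(position, velocity=0.15, rot=None, until_force=None): straight line of the TCP; rot=None keeps the orientation; velocity is the mean speed in m/s. With until_force (N) it stops when the force on the tool has changed by that much, and returns True; else False.
- set_joints(angles): joint-space move.
- let_go() and grab(newtons=None): open the fingers fully, or close them until they stop; newtons is the grip in N (None keeps the last).
- sleep(seconds).
- ik(position, orientation): joint angles nearest the present ones, or None.
- get_state(): the state.
- grab_frame(name): name is "scene" or "top" or "wrist"; returns a dict with "img" (480x640x3 uint8, red, green, blue), "fx", "fy", "cx", "cy" (pixels), "k1" (the pictures are not rectified: a ray, as slopes to the right and down, at radius r is drawn at 1 + k1 r^2 times it, then the intrinsics apply), "cam_to_world" (4x4, takes a point from camera to world coordinates); the wrist camera has in their place "T_tool_cam" (4x4, takes a point from camera to tool coordinates, whose origin is the TCP and whose axes are the tool frame's). Camera axes: x right, y down, z forward; pixel columns grow to the right and rows downward; lengths in m; the calibration is good to about 2 mm. A picture is of the moment at which its call begins: read the wrist's pose just before it. There is no depth.
A pose or a line that the arm cannot do raises MotionError and nothing moves.
- sign_off(): hands the job in, once; it reports no verdict.
Trained networks look in the newest picture that a camera, given by its name, has taken for a name from the list of things; names that differ only in an ending like _2 or _b are one class to them, and where a whole thing is asked for, a point or a joint stands for the part that bears it (a point fixed in the world has none). Each returns a list of dicts, best first, with "score" (0 to 1); they miss things now and then, are a little off and sometimes report something else, mostly with a low value. They report only what shows in the picture. A call takes as long as a camera call.
- spot_in(camera, name): "centre" ([column, row] in pixels, amid what is visible of it).
- silhouettes(camera, name): "mask" (480x640 bool, what is visible of it) and "centre" ([column, row] in pixels, amid what is visible of it).
- tip_of(camera, name): "centre" ([column, row] in pixels: a listed point, or the origin of a listed thing).
The state is a dict: "clock": time; "q": joint angles; "joint_velocities": joint speeds; "tau": joint torques, N m; "position": TCP position; "eef_rot": TCP orientation; "contact_force": force on the tool from outside, world axes, zero at the start; "wrist_torque": the same for the moment, N m; "finger_gap": opening from 0.0 (shut) to 1.0 (fully open).
Only numpy, scipy, OpenCV 4.12 (cv2) and the standard library are available. Lean on these libraries where they do the work, as an engineer would, in place of code of your own. Each camera call takes 0.05 s, during which the arm holds its last target. There are 200 camera calls.

## Task

The old leaf on the light table is held down by a metal bar along one side only. Ease the matching long square bar out along its slope through its slot in the sorter, under the wire shelf, without forcing it, and lay it gently along the empty side margin opposite, wholly on the blank margin and clear of the writing. Leave the other things where they are.

Things in the scene. Friction and masses are not known exactly. Their poses are not given: they have to be found in the camera images.
- bar: the long square aluminium bar to be moved: 16 x 16 x 230 mm, about 0.16 kg, plain, the one that pokes farthest out of the sorter (about 91 mm along its slope). Origin: middle of its underside. x along it, its front end (out of the sorter) at x = -115 mm, its tail end at x = 115 mm; z is its upper side. At the start it slopes 14 degrees, front end higher.
- bar_front (a point): middle of the underside edge at the bar's front end (the end that pokes out at the start)
- bar_rear (a point): a point on the middle line of the bar's underside, 40 mm short of its tail end (the tail is the end inside the sorter at the start)
- sorter: fixed white sheet-steel bin, 250 mm wide (y), 148 mm deep (x), wire shelf above. Origin: on the table under the middle of the front wall's outer face; -x points out of the front, z up. Front wall 4 mm thick, 92 mm high, with three windows (slots) at y = -75, 0, 75 mm, each 26 mm wide, z = 40 to 64 mm, closed all round. Which bar is in which slot changes.
- sorter_sill (a point): outer edge of the sill (lower edge) of the middle window, at its middle, 40 mm above the table. Inside, the sorter is 140 mm deep with a 6 mm thick floor and a 45 mm high back wall; each bar's tail rests on the floor against the back wall and its underside on the sill of its window
- sorter_shelf (a point): middle of the front edge of the sorter's wire shelf, on its underside, 190 mm above the table and 78 mm ahead of the front wall. The shelf (a grid too close to pass) runs from there to 150 mm behind the front wall, over the full width; brackets at its two sides, y = 125 to 137 mm either way, reach down to 176 mm. Boxes on its rear half reach 240 mm above the table
- bar_short: bystander: a shorter square aluminium bar, 16 x 16 x 170 mm, in another slot, poking out about 31 mm; origin on its underside, 115 mm from its tail end; front end to its -x
- dowel: bystander: round wooden dowel, 14 mm diameter, 190 mm long, in another slot, poking out about 51 mm; origin on its underside, 115 mm from its tail end; front end to its -x
- light_table: fixed flat light table 460 (x) x 400 (y) x 42 mm, white panel in an aluminium frame. Origin: centre of its underside, on the table
- leaf: the old leaf on its card, fixed flat on the light table: 300 mm (x) x 240 mm (y) x 2 mm. Origin: centre of its underside; its top is 2 mm above. The writing fills the middle, y = -67 to 67 mm, x = -123 to 123 mm. The two long side margins are blank: y = -120 to -70 mm (empty, on the side near the robot: the bar goes here) and y = 70 to 120 mm (already held by a bar). z up
- bar_held: bystander: the bar like the one wanted (16 x 16 x 230 mm along its x) already lying on the leaf's other margin. Origin: middle of its underside
- loupe: bystander: black stand magnifier, 38 mm diameter, 42 mm high, on the light table beside the leaf's left end (as the robot sees it). Origin: middle of its underside
- brush: bystander: flat brush 170 mm long with a wooden handle, lying on the table; origin under its middle
- folder: bystander: flat ivory-coloured folding stick 150 x 22 x 6 mm lying on the table; origin at the middle of its underside
- weight: bystander: dark steel disc weight, 54 mm diameter, 32 mm high, on the table; origin at the middle of its underside
- jar: bystander: closed jar, 56 mm diameter, 75 mm high, on the table; origin at the middle of its underside

How it is judged:
On the way:
1. the bar is drawn wholly out through the front of the sorter, its tail end ahead of the front wall and off the table (x of bar_rear in the frame of sorter below -0.04 m and height (world z) of each of bar_rear, bar_front above 0.01 m), for 0.1 s.
At the end, for the whole second after the job is handed in: The long bar rests flat on the leaf (front end and rear point within 4 mm of its top), both within 19 mm of the centre line of the empty 50 mm side margin, its whole length on the leaf, at rest and released; the bystanders within 15 mm of where they were (y of bar_front in the frame of leaf between -0.114 and -0.076 m and x of bar_front in the frame of leaf between -0.15 and 0.15 m and z of bar_front in the frame of leaf between -0.002 and 0.006 m and y of bar_rear in the frame of leaf between -0.114 and -0.076 m and x of bar_rear in the frame of leaf between -0.112 and 0.112 m and z of bar_rear in the frame of leaf between -0.002 and 0.006 m and linear speed of bar below 0.02 m/s); the robot touches nothing.
It fails at once if another bar or the dowel in the sorter is shifted by more than 15 mm (distance of any of bar_short, dowel from where it was at the start of the episode above 0.015 m).
It fails at once if the bar already on the leaf is shifted by more than 15 mm (distance of bar_held from where it was at the start of the episode above 0.015 m).
It fails at once if the loupe, brush, folding stick, weight or jar is shifted by more than 15 mm (distance of any of loupe, brush, folder, weight, jar from where it was at the start of the episode above 0.015 m).
It fails at once if the bar is forced against the sorter (more than 40 N) (contact force between bar and sorter above 40 N).
It fails at once if the bar is dropped on the leaf (it moves at over 0.5 m/s within 25 mm above the margin) (linear speed of bar above 0.5 m/s and z of bar in the frame of leaf between -0.01 and 0.027 m and y of bar in the frame of leaf between -0.14 and -0.05 m and x of bar in the frame of leaf between -0.12 and 0.12 m).
It also fails if it takes over 48 s, if anything falls off the work surface, if the arm or the gripper's body presses on something with over 40 N, if the wrist force passes 120 N, or if a joint passes its speed limit or range.

## Working session

There is one attempt and no reset: what is moved stays moved. The work goes in short steps, each a Python script; the robot and the scene stay as the last script left them, time stands still between calls to the robot, and variables do not carry over. Pictures are saved under pics/ and viewed, about 8 in all and at most 12, crops included, and the job is handed in when it is done.

```bash
mkdir -p pics; cat > h.py <<'E'
from cell import *
import numpy as np, cv2
from scipy.spatial.transform import Rotation as R
def ray(f,px,T=None):
    K=np.array([[f['fx'],0,f['cx']],[0,f['fy'],f['cy']],[0,0,1.]])
    u=cv2.undistortPoints(np.array([[px]],float),K,np.array([f['k1'],0,0,0.]))[0,0]
    T=np.array(f['cam_to_world']) if T is None else T
    d=T[:3,:3]@np.array([u[0],u[1],1]); return T[:3,3],d
def at_z(f,px,z,T=None):
    o,d=ray(f,px,T); return o+d*(z-o[2])/d[2]
def proj(f,P,T=None):
    T=np.array(f['cam_to_world']) if T is None else T
    p=T[:3,:3].T@(np.array(P,float)-T[:3,3]); s=p[:2]/p[2]; s=s*(1+f['k1']*(s@s))
    return np.array([f['fx']*s[0]+f['cx'],f['fy']*s[1]+f['cy']])
def Twrist(f,st):
    T=np.eye(4);T[:3,:3]=R.from_rotvec(st['eef_rot']).as_matrix();T[:3,3]=st['position']
    return T@np.array(f['T_tool_cam'])
E
python3 - <<'E'
from h import *
np.set_printoptions(precision=3,suppress=True)
out=[]
for c in ('scene','top'):
    f=grab_frame(c); cv2.imwrite(f'pics/{c}1.png',f['img'][:,:,::-1])
    print(c,f['fx'],f['k1'],np.array(f['cam_to_world']))
    for n,z in [('sorter_sill',.04),('sorter_shelf',.19),('sorter',0),('bar_front',.08),('bar',.05),('bar_short',.05),('dowel',.05),('light_table',0),('leaf',.042),('bar_held',.044),('loupe',.042),('brush',0),('folder',0),('weight',0),('jar',0)]:
        r=tip_of(c,n)
        for d in r[:2]: print(n,np.round(d['centre']),round(d['score'],2),at_z(f,d['centre'],z))
E
```

```text
scene 463.8469694119476 0.008862541755162654 [[-0.769  0.606 -0.204  0.732]
 [ 0.639  0.727 -0.249  0.277]
 [-0.003 -0.322 -0.947  1.196]
 [ 0.     0.     0.     1.   ]]
sorter_sill [238. 216.] 0.77 [ 0.624 -0.216  0.04 ]
sorter_shelf [257. 205.] 0.85 [ 0.587 -0.146  0.19 ]
sorter [243. 222.] 0.91 [ 0.619 -0.211  0.   ]
bar_front [251. 249.] 0.68 [ 0.656 -0.108  0.08 ]
bar [242. 223.] 0.61 [ 0.629 -0.19   0.05 ]
bar_short [232. 210.] 0.57 [ 0.627 -0.236  0.05 ]
bar_short [354. 327.] 0.21 [0.58  0.202 0.05 ]
dowel [246. 191.] 0.68 [ 0.565 -0.258  0.05 ]
dowel [264. 102.] 0.35 [ 0.358 -0.449  0.05 ]
light_table [245. 188.] 0.71 [ 0.554 -0.29   0.   ]
light_table [241. 215.] 0.29 [ 0.611 -0.232  0.   ]
leaf [353. 326.] 0.93 [0.579 0.2   0.042]
leaf [268. 105.] 0.73 [ 0.352 -0.441  0.042]
bar_held [319. 352.] 0.56 [0.683 0.194 0.044]
loupe [404. 409.] 0.51 [0.612 0.42  0.042]
loupe [353. 326.] 0.18 [0.58  0.2   0.042]
brush [303. 134.] 0.74 [ 0.319 -0.322  0.   ]
folder [431. 275.] 0.7 [0.328 0.228 0.   ]
folder [401. 408.] 0.28 [0.613 0.419 0.   ]
weight [336. 204.] 0.68 [ 0.389 -0.089 
[... 355 characters left out ...]
 -0.152  0.19 ]
sorter [372. 219.] 0.95 [ 0.628 -0.229  0.   ]
bar_front [335. 207.] 0.73 [ 0.653 -0.106  0.08 ]
bar_front [354. 222.] 0.3 [ 0.608 -0.164  0.08 ]
bar [365. 199.] 0.74 [ 0.684 -0.201  0.05 ]
bar_short [376. 213.] 0.55 [ 0.643 -0.235  0.05 ]
dowel [384. 238.] 0.68 [ 0.564 -0.262  0.05 ]
dowel [387. 185.] 0.31 [ 0.73  -0.269  0.05 ]
leaf [235. 230.] 0.59 [0.585 0.203 0.042]
bar_held [236. 198.] 0.67 [0.683 0.204 0.044]
loupe [166. 218.] 0.59 [0.618 0.42  0.042]
brush [402. 316.] 0.85 [ 0.319 -0.327  0.   ]
folder [230. 311.] 0.69 [0.331 0.221 0.   ]
weight [330. 294.] 0.53 [ 0.388 -0.097  0.   ]
jar [448. 307.] 0.74 [ 0.351 -0.473  0.   ]
jar [167. 221.] 0.43 [0.615 0.427 0.   ]
```

```bash
python3 - <<'E'
import cv2
a=cv2.imread('pics/scene1.png');b=cv2.imread('pics/top1.png')
cv2.imwrite('pics/top_c.png',cv2.resize(b[160:310,140:440],None,fx=2.6,fy=2.6,interpolation=3))
cv2.imwrite('pics/scene_c.png',cv2.resize(a[120:450,190:470],None,fx=1.8,fy=1.8))
E
```

```text
(no output)
```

View pics/scene_c.png

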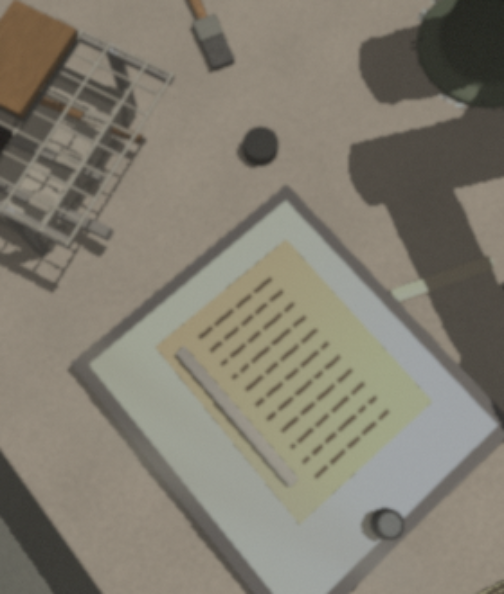

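View pics/top_c.png

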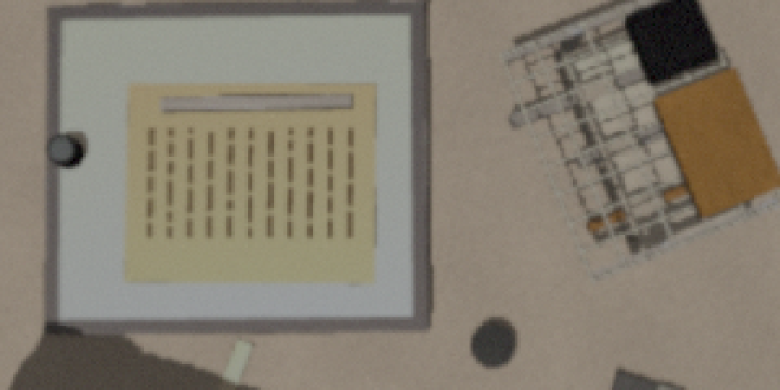

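The top view shows the bar's tip at about (516,117) in the crop, in the far slot. It pokes just past the shelf's front edge. The scene view shows the same and that the near margin is empty. A downward tool would hit the shelf, so I'll come in tilted from the front.

```bash
cat >> h.py <<'E'
def rot_tool(yaw,phi,sgn=1):
    """tool z heads along yaw (horizontal), phi below horizontal; jaws horizontal"""
    h=np.array([np.cos(yaw),np.sin(yaw),0]); z=np.cos(phi)*h-np.sin(phi)*np.array([0,0,1])
    x=sgn*np.array([-h[1],h[0],0]); return R.from_matrix(np.c_[x,np.cross(z,x),z])
E
python3 - <<'E'
from h import *
np.set_printoptions(precision=3,suppress=True)
print(get_state()['clock'])
for c in ('top','scene'):
    f=grab_frame(c)
    for n,z in (('leaf',.044),('bar_held',.060),('light_table',.042)):
        r=silhouettes(c,n)
        if not r: continue
        cs=max(cv2.findContours(r[0]['mask'].astype(np.uint8),0,1)[0],key=len)[:,0]
        p=np.array([at_z(f,q,z)[:2] for q in cs]).astype(np.float32)
        print(c,n,r[0]['score'],cv2.minAreaRect(p))
S=np.array([.625,-.218]);yaw=np.arctan2(-.89,.45)
xs=np.array([np.cos(yaw),np.sin(yaw)]);ys=np.array([-xs[1],xs[0]])
q0=get_state()['q']
for phi in (50,55,60):
  for sg in (1,-1):
    r=rot_tool(yaw,np.radians(phi),sg);zt=r.as_matrix()[:,2]
    g=np.r_[S+.075*ys-.076*xs,.066]
    o=[]
    for b in (-.019,.1):
        q=ik(list(g-b*zt),list(r.as_rotvec())); o.append(None if q is None else np.array(q))
    r2=rot_tool(-np.pi/2,np.radians(phi-14),sg);z2=r2.as_matrix()[:,2]
    q=ik(list(np.array([.487,.302,.052])+.019*z2),list(r2.as_rotvec()));o.append(None if q is None else np.array(q))
    d=np.r_[-xs*np.cos(.244),np.sin(.244)]
    q=ik(list(g+.165*d+.019*zt),list(r.as_rotvec()));o.append(None if q is None else np.array(q))
    print(phi,sg,*o)
E
```

```text
1.6
top leaf 0.85 ((0.5838828086853027, 0.19860504567623138), (0.24420464038848877, 0.30195456743240356), 0.6418104767799377)
top bar_held 0.62 ((0.67760169506073, 0.19256992638111115), (0.018045073375105858, 0.22705115377902985), 1.677079200744629)
top light_table 0.68 ((0.6571974158287048, -0.27318334579467773), (0.30097365379333496, 0.2620463967323303), 22.997982025146484)
scene leaf 0.93 ((0.5841317772865295, 0.201608806848526), (0.24335737526416779, 0.3030341863632202), 0.4218987226486206)
scene bar_held 0.85 ((0.6794258952140808, 0.1928456723690033), (0.01645015925168991, 0.22535735368728638), 1.5992056131362915)
scene light_table 0.59 ((0.6032319068908691, 0.2197423130273819), (0.4033847749233246, 0.46426525712013245), 1.4670428037643433)
50 1 [-0.046  0.611 -0.521  0.047 -0.594  0.935] [ 0.076  0.442 -0.496  0.323 -0.636  1.076] [ 0.728  1.113  0.352  1.552 -0.649  2.558] [ 0.224  0.511 -0.543  0.317 -0.673  1.256]
50 -1 [-0.046  0.611 -0.521  0.047 -0.594 -2.207] [ 0.076  0.442 -0.496  0.323 -0.636 -2.065] [ 0.728  1.113  0.352  1.552 -0.649 -0.583] [ 0.224  0.511 -0.543  0.317 -0.673 -1.886]
55 1 [-0.076  0.598 -0.478  0.146 -0.513  0.935] [ 0.03   0.428 -0.447  0.407 -0.546  1.051] [ 0.711  1.043  0.268  1.44  -0.609  2.491] [ 0.188  0.492 -0.522  0.366 -0.584  1.233]
55 -1 [-0.076  0.598 -0.478  0.146 -0.513 -2.207] [ 0.03   0.428 -0.447  0.407 -0.546 -2.09 ] [ 0.711  1.043  0.268  1.44  -0.609 -0.651] [ 0.188  0.492 -0.522  0.366 -0.584 -1.909]
60 1 [-0.106  0.593 -0.432  0.242 -0.433  0.929] [-0.017  0.423 -0.393  0.492 -0.458  1.024] [ 0.693  0.977  0.188  1.334 -0.564  2.427] [ 0.151  0.478 -0.498  0.416 -0.495  1.208]
60 -1 [-0.106  0.593 -0.432  0.242 -0.433 -2.213] [-0.017  0.423 -0.393  0.492 -0.458 -2.118] [ 0.693  0.977  0.188  1.334 -0.564 -0.714] [ 0.151  0.478 -0.498  0.416 -0.495 -1.933]
```

```bash
python3 - <<'E'
from h import *
np.set_printoptions(precision=3,suppress=True)
S=np.array([.625,-.218]);yaw=np.arctan2(-.89,.45)
xs=np.array([np.cos(yaw),np.sin(yaw)]);ys=np.array([-xs[1],xs[0]])
r=rot_tool(yaw,np.radians(58));zt=r.as_matrix()[:,2]
g=np.r_[S+.075*ys-.076*xs,.066]
movep(list(g-.12*zt),list(r.as_rotvec()))
st=get_state(); f=grab_frame('wrist');T=Twrist(f,st)
print(st['clock'],st['position'],np.array(f['T_tool_cam'])); cv2.imwrite('pics/w1.png',f['img'][:,:,::-1])
P=lambda s,y,z: np.r_[S+y*ys-s*xs,z]
for n in ('bar','bar_front','sorter_sill','sorter_shelf','dowel','bar_short','sorter'):
    print(n,[(np.round(d['centre']),round(d['score'],2)) for d in tip_of('wrist',n)[:2]])
for n,p in dict(front=P(.088,.075,.062),sill=P(0,0,.04),sill75=P(0,.075,.04),shelf=P(.078,0,.19),ftop=P(.092,.075,.078)).items(): print(n,proj(f,p,T))
E
```

```text
4.5917 [ 0.629 -0.059  0.168] [[ 1.    -0.001 -0.     0.001]
 [ 0.001  0.954  0.299 -0.078]
 [-0.    -0.299  0.954 -0.144]
 [ 0.     0.     0.     1.   ]]
bar [(array([319., 271.]), 0.74)]
bar_front [(array([326., 222.]), 0.62)]
sorter_sill [(array([243., 258.]), 0.66)]
sorter_shelf [(array([319., 273.]), 0.32)]
dowel [(array([180., 264.]), 0.7), (array([249., 230.]), 0.25)]
bar_short [(array([248., 267.]), 0.75)]
sorter [(array([246., 231.]), 0.7)]
front [319.439 220.077]
sill [247.758 263.507]
sill75 [319.735 263.547]
shelf [190.529 390.577]
ftop [319.373 231.631]
```

View pics/w1.png

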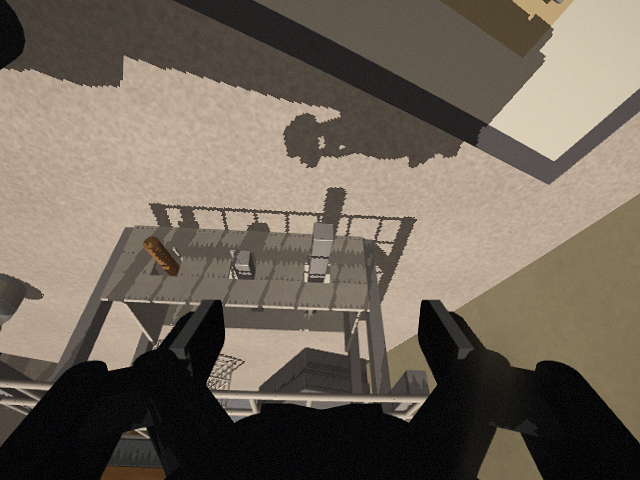

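The wrist view is upside down. It shows the bar in the right-hand window with its front edge at about (324,224) and its body running to (318,280). The short bar is in the middle and the dowel on the left. The predictions are off by a few pixels, which looks like a yaw error, so I'll fit the sorter pose.

```bash
python3 - <<'E'
from h import *
from scipy.optimize import least_squares
np.set_printoptions(precision=4,suppress=True)
obs=[]
FR={}
mods={'sorter_sill':(0,0,.04),'sorter_shelf':(.078,0,.19),'sorter':(0,0,0),'bar_front':'b'}
for c in ('wrist','scene','top'):
    st=get_state();f=grab_frame(c);FR[c]=(f,Twrist(f,st) if c=='wrist' else np.array(f['cam_to_world']))
    for n in mods:
        if c=='wrist' and n in('sorter_shelf','sorter'): continue
        for d in tip_of(c,n)[:1]:
            if d['score']>.45: obs.append((c,n,np.array(d['centre'])))
    r=silhouettes(c,'bar')
    if r and c=='wrist':
        m=r[0]['mask'];ys_,xs_=np.nonzero(m);print('mask',r[0]['score'],m.sum(),ys_.min(),ys_.max())
        for row in (232,240,248,256,264,272):
            k=np.nonzero(m[row])[0]
            if len(k): print(row,k.min(),k.max())
def W(p,s,y,z):
    x=np.array([np.cos(p[2]),np.sin(p[2])]);return np.r_[p[:2]+y*np.array([-x[1],x[0]])-s*x,z]
def res(p):
    o=[]
    for c,n,px in obs:
        f,T=FR[c];m=mods[n]
        P=W(p,*m) if m!='b' else W(p,.0883,.075+p[3],.062)
        o+=list((proj(f,P,T)-px)/(2. if c=='wrist' else 1.))
    return np.r_[o,p[3]/.003]
s=least_squares(res,[.625,-.218,-1.13,0],loss='soft_l1',x_scale=[.01,.01,.05,.003])
print(s.x,np.degrees(s.x[2]),s.cost)
for (c,n,px),e in zip(obs,res(s.x)[:-1].reshape(-1,2)): print(c,n,px,e)
f,T=FR['wrist']
for s_ in (.0,.02,.04,.06,.088): print(s_,*[proj(f,W(s.x,s_,.075+s.x[3]+w,.04+s_*np.tan(.2443)+h),T).round(1) for w,h in ((-.008,0),(.008,0),(-.008,.0165),(.008,.0165))])
E
```

```text
mask 0.82 1235 222 313
232 313 334
240 313 334
248 312 332
256 311 330
264 310 328
272 309 326
[ 0.6198 -0.2169 -1.1875 -0.0007] -68.03966765200616 224.86863521609828
wrist bar_front [328.5 221.8] [-2.7317  0.236 ]
scene sorter_sill [239.5 216.2] [-0.2468 -0.9997]
scene sorter_shelf [257.8 206.5] [-1.3903  0.0718]
scene sorter [242.8 218.9] [-0.9945  1.5875]
scene bar_front [252.  250.4] [-0.0739  0.8376]
top sorter_sill [366.4 220.1] [3.3563 0.1418]
top sorter_shelf [353.4 221.9] [-2.9963  1.9269]
top sorter [369.2 220.1] [-0.8547  1.6179]
top bar_front [449.1 308.5] [-113.9243 -101.1623]
0.0 [307.8 264.6] [323.1 265.4] [307.4 277.8] [323.1 278.5]
0.02 [308.8 256.7] [324.9 257.6] [308.4 270.4] [325.  271.2]
0.04 [309.9 247.9] [326.9 248.8] [309.5 262.1] [327.1 263. ]
0.06 [311.1 238. ] [329.2 239. ] [310.7 252.7] [329.5 253.7]
0.088 [313.1 221.9] [332.9 223. ] [312.8 237.4] [333.4 238.5]
```

The fit matches the bar's mask to within about 1 px: yaw −68.0°, slot at y=+75. Next I'll approach, grip and check.

```bash
cat >> h.py <<'E'
S=np.array([.6198,-.2169]);YAW=-1.1875;YB=.0752
xs=np.array([np.cos(YAW),np.sin(YAW)]);ys=np.array([-xs[1],xs[0]])
PHI=np.radians(60);SL=np.radians(14)
def SP(s,y,z): return np.r_[S+y*ys-s*xs,z]
E
python3 - <<'E'
from h import *
np.set_printoptions(precision=3,suppress=True)
r=rot_tool(YAW,PHI);zt=r.as_matrix()[:,2]
g=SP(.0757,YB,.067)
movep(list(g-.11*zt),list(r.as_rotvec()))
print(get_state()['contact_force'])
print(move_l(list(g+.019*zt),.1,until_force=8))
s=get_state();print(s['clock'],s['position'],g+.019*zt,s['contact_force'])
f=grab_frame('wrist');cv2.imwrite('pics/w2.png',f['img'][:,:,::-1])
E
```

```text
[-0.393  0.705 -0.663]
False
7.4833 [ 0.665 -0.127  0.051] [ 0.665 -0.127  0.051] [0.441 0.113 1.486]
```

View pics/w2.png

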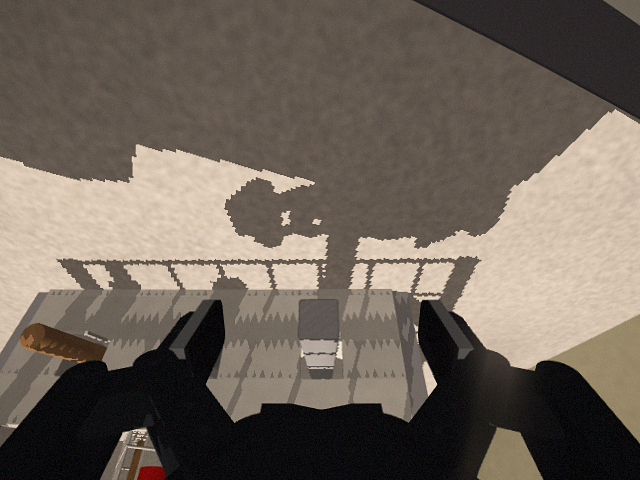

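The bar's front face, at columns 299–339 and rows 299–340, sits centred between the fingertips, so I'll grip and pull along the slope.

```bash
python3 - <<'E'
from h import *
np.set_printoptions(precision=3,suppress=True)
grab(80); s=get_state();print(s['clock'],s['finger_gap'],s['contact_force'],s['position'])
d=np.r_[-xs*np.cos(np.radians(14.5)),np.sin(np.radians(14.5))]
p0=np.array(s['position'])
for L in (.02,.06,.11,.165):
    hit=move_l(list(p0+L*d),.07,until_force=12)
    s=get_state();print(L,hit,s['clock'],s['finger_gap'],s['contact_force'],s['wrist_torque'])
    if hit: break
f=grab_frame('wrist');cv2.imwrite('pics/w3.png',f['img'][:,:,::-1])
f=grab_frame('scene');cv2.imwrite('pics/s3.png',cv2.resize(f['img'][150:400,150:400,::-1],None,fx=2.2,fy=2.2))
print(tip_of('scene','bar_front')[:1],tip_of('scene','bar')[:1])
E
```

```text
8.175 0.1719234636003585 [0.306 0.214 0.429] [ 0.665 -0.127  0.051]
0.02 False 8.6083 0.17115224758099096 [-0.241  0.336 -0.743] [0.503 0.181 0.02 ]
0.06 False 9.3333 0.17355029300085506 [ 0.417  0.335 -1.217] [0.652 0.279 0.035]
0.11 False 10.2 0.1736781820579306 [ 0.257 -0.028 -1.265] [ 0.772  0.323 -0.039]
0.165 False 11.1333 0.17233303535821315 [-0.014  0.015 -2.256] [0.703 0.295 0.018]
[{'centre': [306.9, 275.9], 'score': 0.73}] [{'centre': [268.0, 259.9], 'score': 0.74}]
```

View pics/w3.png

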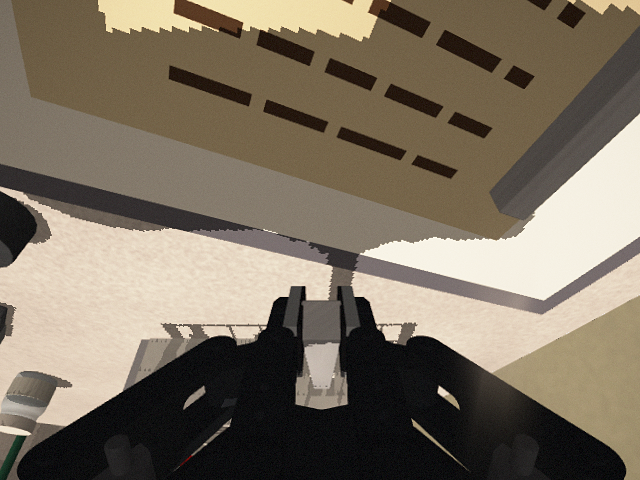

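The bar is held and out, with small forces throughout. Held like this, the fingertips would reach below the bar's underside when it lies flat. I'll therefore first set it down with its front end overhanging the light table's left edge, then re-grip it from above at mid-length. Before that I'll check the bar's tilt in the grip and the reach.

```bash
python3 - <<'E'
from h import *
np.set_printoptions(precision=3,suppress=True)
s=get_state();Tt=np.eye(4);Tt[:3,:3]=R.from_rotvec(s['eef_rot']).as_matrix();Tt[:3,3]=s['position']
g=Tt[:3,3]-.019*Tt[:3,2]
f=grab_frame('wrist');T=Twrist(f,s)
r=silhouettes('wrist','bar')
if r:
    m=r[0]['mask'];a,b=np.nonzero(m);print('mask',r[0]['score'],a.min(),a.max(),b[a>=a.max()-1].min(),b[a>=a.max()-1].max())
fs=grab_frame('scene');rs=silhouettes('scene','bar')
if rs:
    m=rs[0]['mask'].astype(np.uint8);print('scene',rs[0]['score'],cv2.minAreaRect(np.argwhere(m)[:,::-1].astype(np.float32)))
for sl in (10,14,18):
    a=np.radians(sl);u=np.r_[xs*np.cos(a),-np.sin(a)];n=np.r_[xs*np.sin(a),np.cos(a)]
    t=g+.217*u
    print(sl,'tail z',t[2],'wrist top tail',proj(f,t+.008*n,T),'front top',proj(f,g-.013*u+.008*n,T),'front bot',proj(f,g-.013*u-.008*n,T),'scene tail',proj(fs,t),'front',proj(fs,g-.013*u))
d=np.r_[-xs*np.cos(np.radians(14.5)),np.sin(np.radians(14.5))]
r0=rot_tool(YAW,PHI)
P=np.array(s['position'])
for p,rr in ((P+.085*d,r0),(P+.085*d+[0,0,.1],r0)): print(ik(list(p),list(rr.as_rotvec())))
for phi in (46,50):
    r2=rot_tool(np.radians(-89.3),np.radians(phi));z2=r2.as_matrix()[:,2]
    for z in (.17,.051): print(phi,z,ik(list(np.array([.487,.499,z])+.019*z2),list(r2.as_rotvec())))
rd=rot_tool(np.radians(-89.3),np.pi/2)
for y in (.397,.2): print('down',ik([.488,y,.046],list(rd.as_rotvec())))
E
```

```text
mask 0.64 300 388 314 329
10 tail z 0.07066133840113188 wrist top tail [320.765 405.845] front top [319.619 335.47 ] front bot [319.685 296.252] scene tail [228.79  238.635] front [305.624 275.722]
14 tail z 0.05584594160972787 wrist top tail [320.763 389.12 ] front top [319.623 338.241] front bot [319.675 297.882] scene tail [230.953 240.993] front [305.54  275.596]
18 tail z 0.04128630517549217 wrist top tail [320.759 372.935] front top [319.628 340.94 ] front bot [319.666 299.679] scene tail [233.383 243.444] front [305.434 275.461]
[ 0.3    0.505 -0.364  0.655 -0.522  1.475]
[ 0.3    0.397 -0.247  0.88  -0.522  1.475]
46 0.17 None
46 0.051 [ 0.876  1.467  1.281  2.018 -0.468  2.591]
50 0.17 [ 0.865  1.298  1.24   2.076 -0.437  2.552]
50 0.051 [ 0.865  1.316  0.985  1.803 -0.437  2.552]
down [ 0.566  0.637 -0.198  0.736  0.     2.124]
down [ 0.249  0.486 -0.486  0.599  0.     1.808]
```

There's no sag: the tail row of 388 fits 14°. Reach is tight at that spot, so I'll search for a more comfortable overhang pose.

```bash
python3 - <<'E'
from h import *
np.set_printoptions(precision=2,suppress=True)
lo=np.array([-2.65,-.97,-1.3,-1.93,-1.47,-3.14]);hi=np.array([2.65,1.79,1.35,2.1,1.37,3.14])
def ev(fx,fy,yaw,sg=1):
    h=np.array([np.cos(np.radians(yaw)),np.sin(np.radians(yaw)),0]);o=[]
    for phi,z in ((46,.051),(48,.09),(50,.12)):
        r=rot_tool(np.radians(yaw),np.radians(phi),sg);g=np.array([fx,fy,z])+.013*h
        q=ik(list(g+.019*r.as_matrix()[:,2]),list(r.as_rotvec()))
        if q is None: return None
        o.append(np.min(np.r_[np.array(q)-lo,hi-np.array(q)])); 
    return min(o),np.array(q)
for fx in (.44,.46,.487,.52):
    for yaw in (-75,-90,-105): print('B',fx,yaw,ev(fx,.507,yaw))
for y in (.015,.025):
    for yaw in (0,-5,5):
        for sg in (1,-1): print('A',y,yaw,sg,ev(.345,y,yaw,sg))
E
```

```text
B 0.44 -75 (np.float64(0.5139312243811847), array([ 0.94,  1.05,  0.57,  1.59, -0.52,  2.38]))
B 0.44 -90 (np.float64(0.28046975842769983), array([ 0.9 ,  1.16,  0.81,  1.8 , -0.41,  2.6 ]))
B 0.44 -105 (np.float64(0.004734876843960567), array([ 0.86,  1.28,  1.05,  1.99, -0.28,  2.79]))
B 0.46 -75 (np.float64(0.4956093192128459), array([ 0.92,  1.07,  0.63,  1.6 , -0.53,  2.36]))
B 0.46 -90 (np.float64(0.2309464913246857), array([ 0.88,  1.2 ,  0.89,  1.84, -0.42,  2.58]))
B 0.46 -105 None
B 0.487 -75 (np.float64(0.4655678371269567), array([ 0.9 ,  1.11,  0.71,  1.63, -0.54,  2.34]))
B 0.487 -90 (np.float64(0.11983972827456002), array([ 0.86,  1.27,  1.04,  1.92, -0.43,  2.56]))
B 0.487 -105 None
B 0.52 -75 (np.float64(0.4159793148141504), array([ 0.86,  1.16,  0.83,  1.68, -0.56,  2.3 ]))
B 0.52 -90 None
B 0.52 -105 None
A 0.015 0 1 None
A 0.015 0 -1 None
A 0.015 -5 1 None
A 0.015 -5 -1 None
A 0.015 5 1 None
A 0.015 5 -1 None
A 0.025 0 1 None
A 0.025 0 -1 None
A 0.025 -5 1 None
A 0.025 -5 -1 None
A 0.025 5 1 None
A 0.025 5 -1 None
```

```bash
cat > place1.py <<'E'
from h import *
np.set_printoptions(precision=3,suppress=True)
yaw=np.radians(-87);h=np.array([np.cos(yaw),np.sin(yaw),0])
def tgt(z,phi):
    r=rot_tool(yaw,np.radians(phi));return list(np.array([.438,.507,z])+.013*h+.019*r.as_matrix()[:,2]),list(r.as_rotvec())
def rep(t):
    s=get_state();print(t,round(s['clock'],2),s['position'],s['finger_gap'],s['contact_force'])
if __name__=='__main__':
    P=np.array(get_state()['position'])
    d=np.r_[-xs*np.cos(np.radians(14.5)),np.sin(np.radians(14.5))]
    move_l(list(P+.085*d),.12);rep('out')
    move_l(list(P+.085*d+[0,0,.07]),.15);rep('up')
    p,r=tgt(.15,50);print(ik(p,r))
    move_l(p,.13,rot=r);rep('over')
    p,r=tgt(.085,46.5);move_l(p,.1,rot=r);rep('near')
    f=grab_frame('scene');cv2.imwrite('pics/s4.png',cv2.resize(f['img'][230:480,240:560,::-1],None,fx=2.4,fy=2.4))
    print([ (d['centre'],at_z(f,d['centre'],.077)) for d in tip_of('scene','bar_front')[:1]],proj(f,[.438,.507,.077]),proj(f,[.438,.507,.042]))
    # light table left edge, in line with the bar
    print(proj(f,[.438,.452,.042]),proj(f,[.402,.452,.042]))
E
python3 place1.py
```

```text
out 12.39 [0.574 0.097 0.113] 0.16955089871117904 [-0.129  0.246 -2.306]
up 13.01 [0.574 0.096 0.183] 0.17320680573484662 [-0.714 -0.552 -2.645]
[ 0.914  1.116  0.791  1.813 -0.432  2.56 ]
over 16.32 [0.44  0.482 0.136] 0.1736553010223501 [ 0.12  -0.569 -2.324]
near 17.11 [0.44  0.481 0.072] 0.16666696522806268 [ 0.584 -0.176 -1.262]
[([486.4, 391.9], array([0.447, 0.509, 0.077]))] [488.623 388.736] [483.67  388.881]
[466.893 370.163] [477.48  360.201]
```

View pics/s4.png

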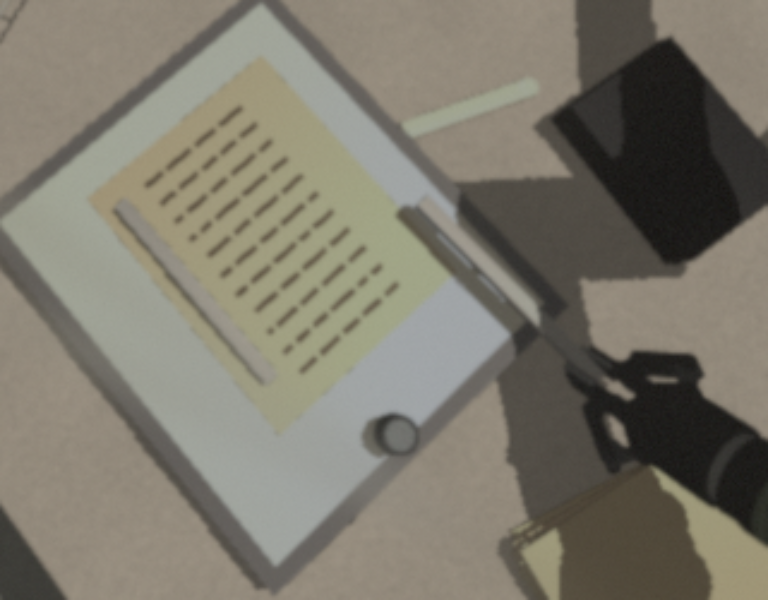

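The bar hangs over the near strip of the panel with its front past the edge. There is an unlisted beige block under the wrist, at about (600,540) in the crop, so I'll check it in the top view before lowering.

```bash
python3 - <<'E'
from h import *
f=grab_frame('top');a=f['img'][150:350,20:280,::-1]
b=cv2.imread('pics/top1.png')[150:350,20:280]
cv2.imwrite('pics/t5.png',cv2.resize(np.vstack([a,b]),None,fx=1.5*1.0,fy=1.5))
fs=grab_frame('scene')
for px in ((455,455),(470,425),(505,425)): print(at_z(fs,px,0),at_z(fs,px,.1))
E
```

```text
[0.58525822 0.57481174 0.        ] [0.59752711 0.54989932 0.1       ]
[0.51161562 0.55152336 0.        ] [0.53004356 0.52855864 0.1       ]
[0.44751204 0.6045624  0.        ] [0.47130123 0.5771618  0.1       ]
```

View pics/t5.png

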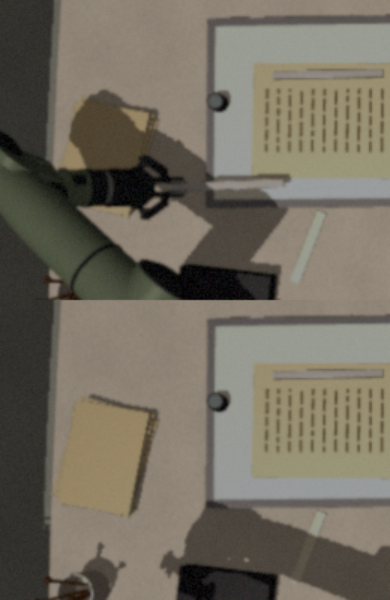

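```bash
python3 - <<'E'
from h import *
ft=grab_frame('top');fs=grab_frame('scene')
b=cv2.imread('pics/top1.png');a=cv2.imread('pics/scene1.png')
cv2.imwrite('pics/stk.png',np.hstack([cv2.resize(b[200:310,45:135],(360,440)),cv2.resize(a[380:480,420:520],(440,440))]))
for px in ((125,226.7),(60,330/1.5+150-50)): print([at_z(ft,px,z).round(3) for z in (0,.03,.06)])
E
```

```text
[array([0.594, 0.566, 0.   ]), array([0.591, 0.556, 0.03 ]), array([0.588, 0.547, 0.06 ])]
[array([0.289, 0.773, 0.   ]), array([0.291, 0.76 , 0.03 ]), array([0.293, 0.747, 0.06 ])]
```

View pics/stk.png

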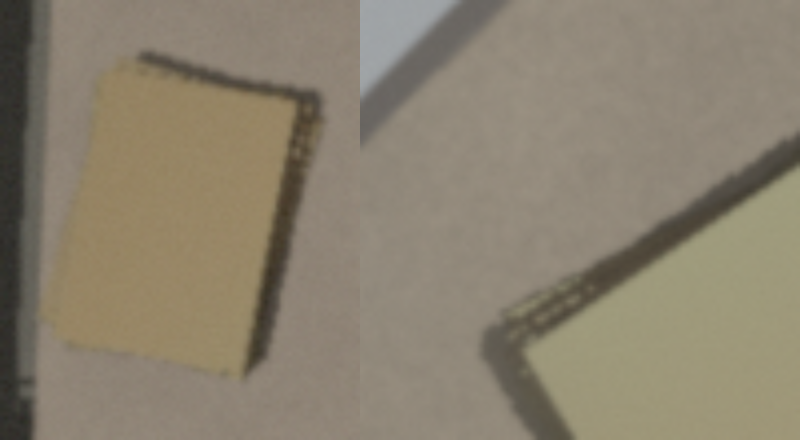

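```bash
python3 - <<'E'
from h import *
ft=grab_frame('top');fs=grab_frame('scene')
for z in (0,.02,.04,.06,.08,.1): print(z,at_z(ft,(118.75,224.25),z).round(3),at_z(fs,(457.5,459.1),z).round(3),'near corner',at_z(ft,(106,294),z).round(3))
print(get_state()['clock'],get_state()['contact_force'])
E
```

```text
0 [0.602 0.587 0.   ] [0.587 0.585 0.   ] near corner [0.377 0.621 0.   ]
0.02 [0.6  0.58 0.02] [0.589 0.58  0.02 ] near corner [0.377 0.614 0.02 ]
0.04 [0.598 0.574 0.04 ] [0.592 0.574 0.04 ] near corner [0.377 0.607 0.04 ]
0.06 [0.595 0.567 0.06 ] [0.594 0.569 0.06 ] near corner [0.378 0.6   0.06 ]
0.08 [0.593 0.56  0.08 ] [0.597 0.564 0.08 ] near corner [0.378 0.593 0.08 ]
0.1 [0.591 0.554 0.1  ] [0.599 0.559 0.1  ] near corner [0.378 0.586 0.1  ]
17.5083 [-0.18006301 -0.44532011 -1.12291756]
```

The block is a stack about 50–60 mm high, starting at y≈0.59 under the wrist, so lowering here is risky. I'll turn the bar to overhang the near-left corner instead, after checking reach and the black box near the base.

```bash
python3 - <<'E'
from h import *
np.set_printoptions(precision=2,suppress=True)
ft=grab_frame('top');fs=grab_frame('scene')
for z in (0,.05,.1,.15): print(z,'L',at_z(ft,(141,328),z).round(3),at_z(fs,(520,339),z).round(3),'R',at_z(ft,(204,333),z).round(3),at_z(fs,(470,279),z).round(3))
for yaw in (-55,-60,-65):
  h=np.array([np.cos(np.radians(yaw)),np.sin(np.radians(yaw)),0])
  for z,phi in ((.12,48),(.051,46)):
    r=rot_tool(np.radians(yaw),np.radians(phi));q=ik(list(np.array([.385,.507,z])+.013*h+.019*r.as_matrix()[:,2]),list(r.as_rotvec()))
    print(yaw,z,None if q is None else np.array(q))
E
```

```text
0 L [0.27 0.5  0.  ] [0.27 0.49 0.  ] R [0.26 0.3  0.  ] [0.26 0.3  0.  ]
0.05 L [0.27 0.49 0.05] [0.29 0.48 0.05] R [0.26 0.29 0.05] [0.28 0.3  0.05]
0.1 L [0.28 0.47 0.1 ] [0.31 0.47 0.1 ] R [0.27 0.28 0.1 ] [0.3 0.3 0.1]
0.15 L [0.28 0.46 0.15] [0.33 0.46 0.15] R [0.27 0.27 0.15] [0.32 0.3  0.15]
-55 0.12 [ 1.06  0.87  0.21  1.28 -0.65  2.14]
-55 0.051 [ 1.07  0.97  0.2   1.2  -0.67  2.17]
-60 0.12 [ 1.05  0.91  0.28  1.36 -0.62  2.23]
-60 0.051 [ 1.06  1.01  0.27  1.29 -0.64  2.26]
-65 0.12 [ 1.04  0.95  0.35  1.44 -0.59  2.31]
-65 0.051 [ 1.04  1.04  0.35  1.38 -0.61  2.34]
```

The black thing is flat and clear of the path. Moving to the −60° corner pose and setting down.

```bash
python3 - <<'E'
from h import *
from place1 import rep
yaw=np.radians(-60);h=np.array([np.cos(yaw),np.sin(yaw),0])
def tgt(z,phi):
    r=rot_tool(yaw,np.radians(phi));return list(np.array([.385,.507,z])+.013*h+.019*r.as_matrix()[:,2]),list(r.as_rotvec())
p,r=tgt(.12,47);move_l(p,.1,rot=r);rep('turned')
p,r=tgt(.065,46.3);move_l(p,.08,rot=r);rep('low')
p,r=tgt(.0505,46.3);print(move_l(p,.03,rot=r,until_force=5));rep('down')
f=grab_frame('scene');cv2.imwrite('pics/s6.png',cv2.resize(f['img'][280:480,360:600,::-1],None,fx=3,fy=3))
g=np.array(get_state()['position'])-.019*R.from_rotvec(get_state()['eef_rot']).as_matrix()[:,2];print('grasp',g)
E
```

```text
turned 18.3 [0.398 0.485 0.106] 0.17056732711269867 [ 0.383 -0.21  -1.522]
low 19.13 [0.398 0.485 0.052] 0.1738891244110266 [ 0.715 -0.216 -0.874]
False
down 19.77 [0.398 0.484 0.037] 0.1757154603505338 [0.469 0.707 2.629]
grasp [0.392 0.496 0.051]
```

View pics/s6.png

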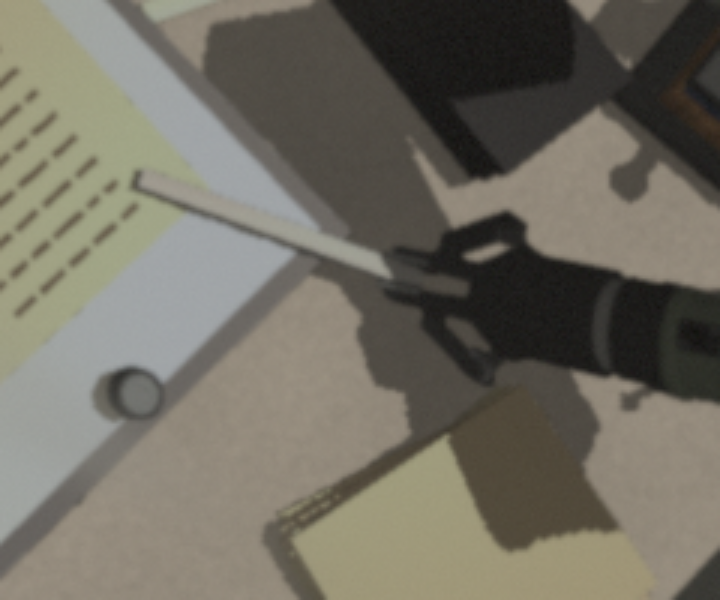

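Contact is about 3.5 N. The bar lies across the near-left corner with well over half its length on the panel. Releasing, backing off and looking from above its middle.

```bash
python3 - <<'E'
from h import *
from place1 import rep
np.set_printoptions(precision=3,suppress=True)
yaw=np.radians(-60);h=np.array([np.cos(yaw),np.sin(yaw),0])
s=get_state();zt=R.from_rotvec(s['eef_rot']).as_matrix()[:,2];p=np.array(s['position'])
let_go();rep('open')
move_l(list(p-.10*zt),.15);rep('back')
c=np.array([.443,.408]);r=rot_tool(yaw,np.pi/2)
move_l([c[0],c[1],.17],.2,rot=list(r.as_rotvec()));rep('above')
s=get_state();f=grab_frame('wrist');T=Twrist(f,s);cv2.imwrite('pics/w7.png',f['img'][:,:,::-1])
m=silhouettes('wrist','bar');m=[d for d in m if d['score']>.4]
for d in m[:2]:
    pts=np.array([at_z(f,q,.058,T)[:2] for q in max(cv2.findContours(d['mask'].astype(np.uint8),0,1)[0],key=len)[:,0]]).astype(np.float32)
    print(d['score'],d['centre'],cv2.minAreaRect(pts),cv2.boxPoints(cv2.minAreaRect(pts)))
E
```

```text
open 20.5 [0.398 0.484 0.037] 0.9959087823371979 [-0.417  0.656 -0.94 ]
back 21.32 [0.364 0.544 0.109] 0.9995428347763375 [-0.359 -0.671 -0.688]
above 22.46 [0.442 0.408 0.169] 0.9996303462533027 [ 0.41   0.421 -0.348]
0.84 [324.2, 213.1] ((0.4447273313999176, 0.4063653349876404), (0.01667303591966629, 0.23096415400505066), 30.17835807800293) [[0.379 0.502]
 [0.496 0.302]
 [0.51  0.311]
 [0.394 0.51 ]]
```

View pics/w7.png

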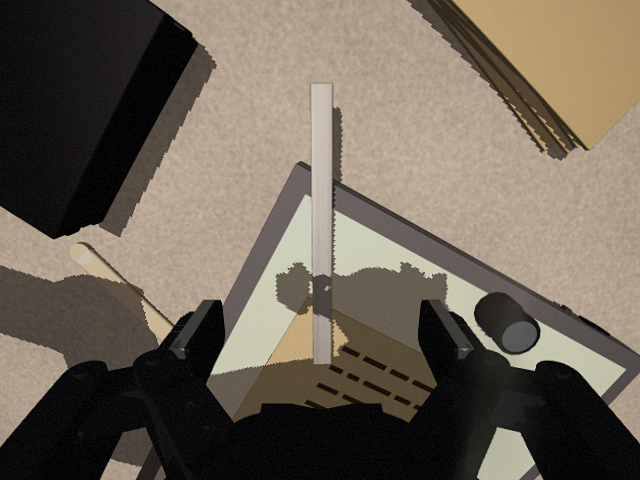

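The bar measures 231 × 16.7 mm, centred at (0.445, 0.406) with yaw −60°, and rests stably. Re-gripping at mid-length from above and carrying it to the margin.

```bash
python3 - <<'E'
from h import *
from place1 import rep
yaw=np.radians(-59.8);r=rot_tool(yaw,np.pi/2);rv=list(r.as_rotvec())
c=(.4447,.4064)
move_l([*c,.075],.15,rot=rv)
print(move_l([*c,.047],.05,until_force=8));rep('at')
grab(60);rep('grip')
move_l([*c,.115],.1);rep('lift')
r2=list(rot_tool(np.radians(-89.4),np.pi/2).as_rotvec())
move_l([.489,.199,.09],.12,rot=r2);rep('over')
move_l([.489,.199,.058],.08);rep('low')
print(move_l([.489,.199,.0485],.02,until_force=5));rep('down')
f=grab_frame('scene');cv2.imwrite('pics/s8.png',cv2.resize(f['img'][230:430,260:460,::-1],None,fx=3,fy=3))
E
```

```text
False
at 24.05 [0.445 0.406 0.047] 1.000080219275298 [ 0.599  0.043 -0.097]
grip 24.69 [0.445 0.406 0.047] 0.16644348792364866 [-1.023 -0.044  2.843]
lift 25.52 [0.444 0.406 0.114] 0.16566220178969335 [ 1.254 -0.305 -1.989]
over 27.46 [0.489 0.2   0.09 ] 0.16321048010503122 [ 0.434  0.131 -1.527]
low 28.01 [0.489 0.199 0.058] 0.1671130239913679 [ 0.561  0.082 -1.975]
True
down 28.52 [0.489 0.199 0.049] 0.16563292340346353 [-0.241 -0.961  4.334]
```

View pics/s8.png

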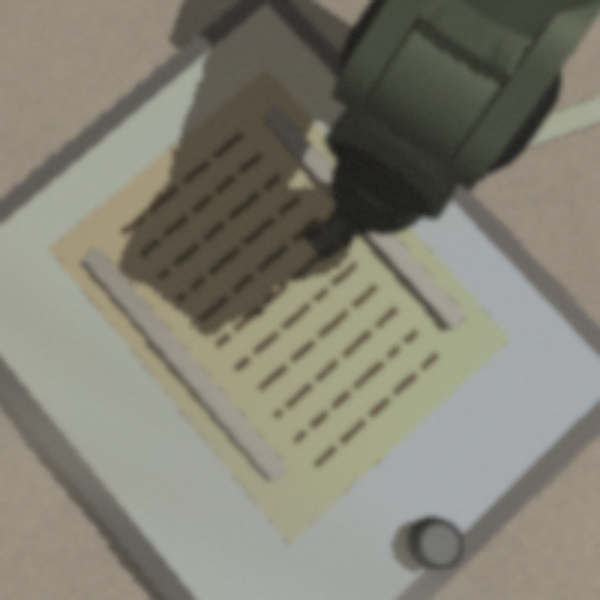

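The bar is down on the near margin with contact felt, and it lies parallel to the other bar and clear of the writing. Releasing, rising and measuring.

```bash
python3 - <<'E'
from h import *
from place1 import rep
np.set_printoptions(precision=3,suppress=True)
let_go();rep('open')
move_l([.489,.199,.20],.15);rep('up')
s=get_state();f=grab_frame('wrist');T=Twrist(f,s)
def rect(c,n,z,f,T):
    for d in silhouettes(c,n)[:2]:
        p=np.array([at_z(f,q,z,T)[:2] for q in max(cv2.findContours(d['mask'].astype(np.uint8),0,1)[0],key=len)[:,0]]).astype(np.float32)
        print(c,n,round(d['score'],2),cv2.minAreaRect(p))
rect('wrist','bar',.06,f,T)
movep([.30,.40,.25],s['eef_rot']);rep('away')
for c in ('scene','top'):
    f=grab_frame(c)
    rect(c,'bar',.06,f,None);rect(c,'leaf',.044,f,None)
    for n,z in (('bar_short',.05),('dowel',.05),('loupe',.042),('brush',0),('folder',0),('weight',0),('jar',0)):
        for d in tip_of(c,n)[:1]: print(n,np.round(d['centre']),round(d['score'],2),at_z(f,d['centre'],z))
    if c=='scene': cv2.imwrite('pics/s9.png',cv2.resize(f['img'][100:460,160:520,::-1],None,fx=1.65,fy=1.65))
E
```

```text
open 29.26 [0.488 0.199 0.048] 0.9978235661688439 [0.312 0.346 0.145]
up 30.43 [0.488 0.199 0.199] 0.9978137969299635 [-0.23   0.613  0.136]
wrist bar 0.71 ((0.4889708161354065, 0.2003815770149231), (0.016832901164889336, 0.22869272530078888), 1.0978877544403076)
away 31.61 [0.301 0.4   0.25 ] 1.0016580885380124 [ 1.104 -0.069  0.155]
scene bar 0.79 ((0.4925042390823364, 0.19720324873924255), (0.019013551995158195, 0.22860844433307648), 0.4387149512767792)
scene leaf 0.68 ((0.5842055678367615, 0.2013508379459381), (0.2407473623752594, 0.300833135843277), 0.6021040081977844)
bar_short [231. 211.] 0.71 [ 0.631 -0.237  0.05 ]
dowel [244. 189.] 0.72 [ 0.565 -0.266  0.05 ]
loupe [402. 408.] 0.84 [0.614 0.415 0.042]
brush [303. 133.] 0.87 [ 0.318 -0.323  0.   ]
folder [355. 323.] 0.68 [0.564 0.194 0.   ]
weight [332. 205.] 0.57 [ 0.399 -0.092  0.   ]
jar [266. 103.] 0.98 [ 0.34  -0.474  0.   ]
top bar 0.8 ((0.4890161156654358, 0.19772396981716156), (0.01846582442522049, 0.23144963383674622), 0.795535683631897)
top leaf 0.6 ((0.5841963887214661, 0.1994389295578003), (0.23853939771652222, 0.30432894825935364), 0.8118958473205566)
bar_short [375. 216.] 0.42 [ 0.631 -0.232  0.05 ]
dowel [384. 239.] 0.47 [ 0.562 -0.26   0.05 ]
loupe [167. 218.] 0.51 [0.617 0.418 0.042]
brush [403. 319.] 0.97 [ 0.31  -0.328  0.   ]
folder [226. 313.] 0.78 [0.322 0.231 0.   ]
weight [331. 294.] 0.67 [ 0.388 -0.099  0.   ]
jar [447. 308.] 0.8 [ 0.347 -0.47   0.   ]
```

View pics/s9.png

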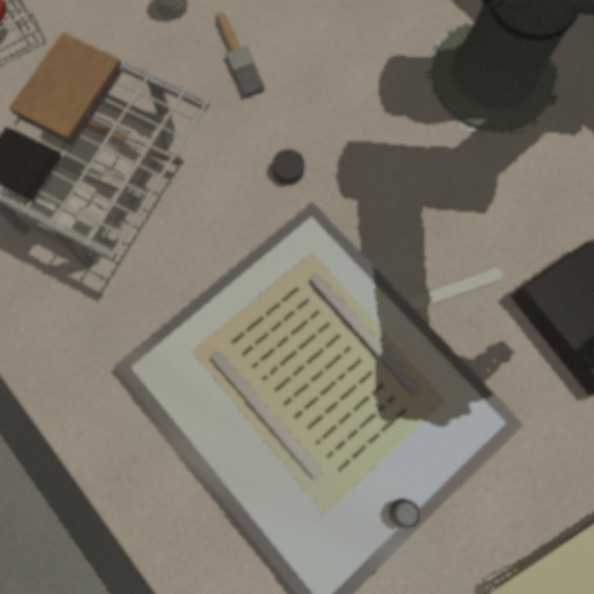

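The picture shows the bar lying along the near margin from (315,280) to (410,390), clear of the writing, with everything else in place and the arm clear. Handing in.

```bash
python3 -c "
from cell import *
print(sign_off(), get_state()['clock'])"
```

```text
the job is handed in; nothing more can be done
the job is handed in; nothing more can be done
```

The long bar now lies flat and released along the leaf's empty near margin, and I handed the job in at about 32 s of the 48 s limit.

**What I did:**
- I gripped the bar's front end with the tool tilted 60° under the shelf and drew it out along its 14° slope. The tool force stayed under about 3 N.
- That grip would have pushed the fingertips into the leaf with the bar flat. So I rested the bar across the light table's near-left corner, with its tail briefly on the leaf near the margin. I then re-gripped it from above at mid-length and laid it on the margin.
- My first set-down spot was over an unlisted paper stack, so I moved to the corner before lowering.

**Last checks:**
- **Position:** the wrist and top cameras put the bar's centre at about (0.489, 0.199), against a target of (0.489, 0.199). It is within about 0.5° of the leaf's direction and lies wholly on the margin.
- **Disagreement on position:** the scene camera put the bar about 3.5 mm closer to the writing, still well inside the 19 mm tolerance.
- **Bystanders:** all were within about 12 mm of their first readings, mostly within 5 mm, which is within detector noise. The largest were the weight and the folding stick.
- **Failed check:** the scene network mistook something on the leaf for the folding stick. The top view and the picture show the stick where it was.
- **Not measured:** I did not measure the bar's final height. I inferred that it is flat from the contact on lowering and from its full 229–231 mm length in view.

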